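Unclamp a carrier plate and draw it off its inclined locating pins into a tray

TASK

Swing the keeper arm fully aside, off the carrier plate on the sloping fixture, then draw the plate by its bridge handle straight off its two locating pins, square to the sloping deck, without cocking it on them or forcing it. Set the plate down gently, lying flat inside the low grey tray, let go of it, and leave the other things on the bench where they are.

Things in the scene. Friction and masses are not known exactly. Their poses are not given: they have to be found in the camera images.
- deck: Fixed dark steel deck, 116 x 168 mm, sloping 25 degrees down towards the robot. Origin: centre of its upper face, 68 mm above the bench. z: its normal and the direction of the pins (25 degrees from vertical); x up the slope; y level, to the left seen from the robot. Two steel pins, 12 mm diameter, 42 mm long, coned tips, at x = +10, y = +-60 mm.
- fixture: Fixed grey foot and rails under the deck, 124 x 176 mm; origin on the bench under the deck's origin, z up, turned up to 0.2 rad. It stands on the left or on the right of the work area, with the tray on the other side.
- keeper (a joint): Hinge of the keeper, a flat steel arm. 0: it points along deck +y, over the plate's edge, and blocks it. Grows as its free end swings down the slope towards the robot (positive about deck z) to a stop at 1.9 rad; clear of the plate from about 1.5 rad. Starts at 0 to 0.25 rad; friction holds it where it is left, about 1.5 N at the knob moves it.
- keeper_pivot (a point): Point on the keeper's pivot axis, which is parallel to deck z and stands at deck x = -35, y = -95 mm; the point is 44.5 mm above the deck's face, level with keeper_knob. Axes like the deck's. Only the flat arm (9 mm from its end, 18 mm wide, 7 mm thick, 12.5 mm above the deck) and its screw are there, below the point.
- keeper_knob (a point): Point on the axis of the black knob on the keeper's free end, 50 mm from the pivot axis, 44.5 mm above the deck's face. The knob is a cylinder of 18 mm diameter parallel to deck z; its end is 17 mm beyond this point (along deck z) and its full diameter begins 15 mm below it. The arm under it reaches 60 mm from the pivot.
- plate_grip (a point): Centre of the grip bar of the plate's bridge handle, 46 mm above the plate's underside, over its middle. Axes are the plate's (on the pins: like the deck's). The bar runs along y, 76 mm long, 14 mm wide in x, 12 mm thick in z; legs 33 mm to either side of the middle leave 56 mm free between them, and there is 30 mm of room between bar and plate.
- plate_under (a point): Centre of the underside of the carrier plate: plain aluminium, 110 (x) x 160 (y) x 10 mm, about 0.37 kg. At x = +10, y = +-60 mm 14 mm bores with 26 mm square bushings, 20 mm deep in all, go over the pins; the underside must rise 42 mm along them to be free. A green circuit board, 38 x 56 x 14 mm, is fixed on top at x = -33, y = +48 mm. Either way round in the tray will do.
- tray: Fixed low grey open tray, outside 142 (x) x 192 (y) x 16 mm, inside 134 x 184 mm, floor 4 mm thick. Origin: centre of its underside, on the bench. Long side along its y.
- mug: Bystander: blue and white mug, 92 mm tall, at the back of the bench; origin at its underside.
- mirror_mount: Bystander: black mirror mount on a foot, 74 mm tall, at the back; origin at its underside.
- tape_electrical: Bystander: roll of black tape, 62 mm across, 19 mm high, behind the work; origin at its underside.
- screwdriver_red: Bystander: red screwdriver, 199 mm long, lying in front of the work; origin at its underside.
- pliers: Bystander: red-handled pliers, 171 mm long, lying at the front right; origin at its underside.

How it is judged:
By the outcome, as a careful person would: the job done as asked, in the order asked, and still so for the second after the job is handed in, with the robot touching nothing.
It also fails if it takes over 69 s, if anything falls off the work surface, if the arm or the gripper's body presses on something with over 40 N, if the wrist force passes 120 N, or if a joint passes its speed limit or range.

ROBOT

A 6-joint arm with a two-finger parallel gripper is mounted at the origin on the work surface; the furniture and walls round the work are solid. World frame = base frame: x ahead of the robot, y to its left, z up, the work surface at z = 0. Lengths are in m, angles in rad, forces in N, time in s.
With the tool pointing down it reaches from about 0.275 to 0.75 m from the base axis. Payload 10.2 kg.
Tool frame: the origin (TCP) lies on the centre line of the jaws, within the pads' length; the fingertips stand 8 mm ahead of it and the grasp point (between the pads) lies 11 mm behind it; z points along the fingers, y is the line along which they close (so a half turn about z gives the same grasp; the last joint's range is limited). The gripper opens to 88 mm and grips with 3 to 60 N. Pads are 18 mm wide; open, the fingers measure 123 mm over their backs; the gripper's body (75 mm by 187 mm) begins 45 mm behind the grasp point.
Start: joints at [-1.446, 0.313, 1.498, -0, 1.331, -0.223], TCP at [0.179, -0.494, 0.21] pointing down, gripper open.
Joint ranges: [-2.94, 2.94], [-0.97, 2.17], [0.19, 2.56], [-1.23, 4.37], [0.02, 3.11], [-2.88, 2.88]. Speed limits (rad/s): [2.39, 2.39, 3.01, 3.14, 3.14, 3.14].

INTERFACE

Orientations are given as [roll, pitch, yaw] about the fixed x, y, z axes, in that order (R = Rz(yaw) Ry(pitch) Rx(roll)).
In Python, from rig import telemetry, imaging, robot gives the robot as it stands.
- The arm moves only by the tool arm_command, never from a script. Its argument "increments" is a list of rows, each an object of numbers: "dx", "dy", "dz": the shift along the world's x, y, z in mm; "ax", "ay", "az": the turn, a rotation vector about the world's x, y, z in rad. In form: [{"dx": .., "dy": .., "dz": .., "ax": .., "ay": .., "az": ..}, ...]. A call has 1 to 20 rows; each row shifts and turns the commanded pose from where the row before left it; what a row does not reach is not made up. A row lasts 1/8 s, in which the tool goes at most 62.5 mm and 10.7 degrees, less where a joint would pass 70% of its speed; a pose out of reach is approached as far as the arm can. A call with a gripper value outside its range is refused whole. "jaw" is the closure, from 0 (fully open) to 1 (shut), set as the call begins (left out, the last holds). The fingers move at their own pace and stop on an object; "force" is the grip in N (left out, the last holds). Time passes only in rows, so rows that do not move let the fingers close. It gives the time, the measured TCP pose, the force, the opening and the grip force at its end, in the units of the state.
- telemetry.state(): the state, without advancing time (a new reading comes with each control period).
- imaging.grab_frame(name): name is "scene" or "side" or "wrist"; returns a dict with "frame" (384x512x3 uint8, red, green, blue), "depth" (384x512 float32, m along the optical axis (not along the pixel's ray), 0 where there is no reading), "mtx" (3x3 intrinsics, pixels), "view" (4x4, takes a point from world to camera coordinates). Camera axes: x right, y down, z forward; pixel columns grow to the right and rows downward; lengths in m; the calibration is good to about 2 mm. A picture is of the moment at which its call begins.
- robot.job_done(): hands the job in; it is judged then, once.
The state is a dict: "time": time; "joint_pos": joint angles; "qvel": joint speeds; "effort": joint torques, N m; "eef_pos": TCP position; "tcp_rot": TCP orientation; "contact_force": force on the tool from outside, world axes, zero at the start; "moment": the same for the moment, N m; "finger_gap": finger opening in m; "grip_force": force on a finger pad.
Only numpy, scipy, OpenCV 4.12 (cv2) and the standard library are available. Lean on these libraries where they do the work, as an engineer would, in place of code of your own. Each camera call takes 0.05 s, during which the arm holds its last target. There are 200 camera calls.

## Working session

There is one attempt and no reset: what is moved stays moved. The work goes in short steps, Python scripts to look and compute and a tool call to move; the robot and the scene stay as the last step left them, time stands still between calls to the robot, and variables do not carry over. Pictures are saved under pics/ and viewed, at most 10 in all, crops included, and the job is handed in when it is done.

Besides the shell and the picture viewer there is one more tool, called after "Emit:" by a JSON object that holds its "name" and its "arguments". arm_command: Moves the arm, as the interface text tells. Its arguments: {"type":"object","properties":{"increments":{"type":"array"},"jaw":{"type":"number"},"force":{"type":"number"}},"required":["increments"]}

```bash
mkdir -p pics
python3 - <<'E'
from rig import telemetry, imaging, robot
import cv2,numpy as np
s=telemetry.state();print(s)
for n in("scene","side"):
    f=imaging.grab_frame(n);np.savez(f"pics/{n}0.npz",**f)
    cv2.imwrite(f"pics/{n}0.png",cv2.resize(f["frame"][:,:,::-1],(800,600)))
    print(n,f["mtx"].tolist(),np.linalg.inv(f["view"]).round(3).tolist())
E
```

```text
{'time': 0.0, 'joint_pos': array([-1.44637138e+00,  3.13454544e-01,  1.49839901e+00, -2.73627069e-05,
        1.33101576e+00, -2.23410893e-01]), 'qvel': array([0.00069923, 0.00104515, 0.00110183, 0.00143735, 0.00072198,
       0.00062034]), 'effort': array([-6.16433426e-04, -4.02214301e+01, -2.52267176e+01,  6.93399506e-02,
        3.53683135e-02, -8.96892902e-05]), 'eef_pos': array([ 0.17889472, -0.49328798,  0.2090731 ]), 'tcp_rot': array([-3.14034183e+00, -2.56942560e-04,  3.47842195e-01]), 'contact_force': array([ 0.50050652, -0.20052548, -0.89556347]), 'moment': array([ 0.07584948,  0.01453569, -0.0110523 ]), 'grip_force': 0.0, 'finger_gap': 0.08806238814791778}
scene [[453.30919881798724, 0.0, 248.0879990450804], [0.0, 453.30919881798724, 198.4812969058377], [0.0, 0.0, 1.0]] [[-0.848, -0.373, 0.377, 0.079], [-0.53, 0.593, -0.606, 0.951], [0.003, -0.714, -0.7, 1.007], [0.0, 0.0, 0.0, 1.0]]
side [[374.88455030720996, 0.0, 257.7022207317681], [0.0, 374.88455030720996, 193.63688757709258], [0.0, 0.0, 1.0]] [[-0.524, -0.662, 0.536, 0.05], [-0.852, 0.405, -0.332, 0.487], [0.003, -0.63, -0.777, 0.858], [0.0, 0.0, 0.0, 1.0]]
```

View pics/scene0.png

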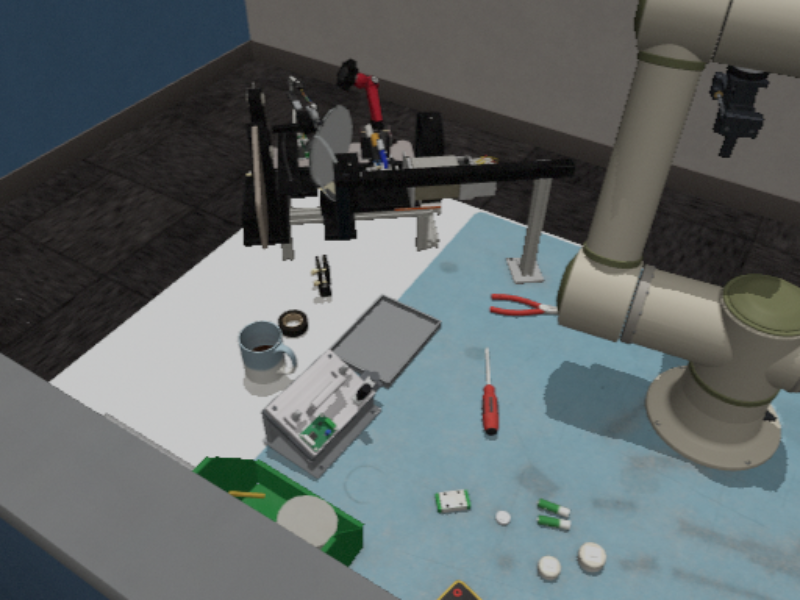

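View pics/side0.png

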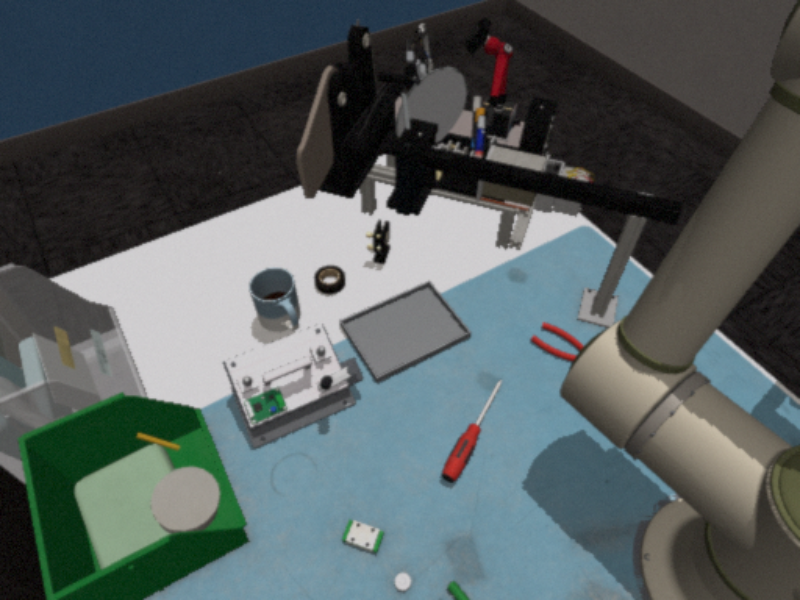

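The fixture is on the left (side view about (290,380)) with the keeper's knob at (326,382). The tray is on the right at (405,330), and a black beam on a post stands behind. Next is an enlarged crop.

Run:
```python
import cv2,numpy as np
a=np.load("pics/side0.npz");b=np.load("pics/scene0.npz")
A=cv2.resize(a["frame"][170:300,135:310,::-1],None,fx=4.5,fy=4.5,interpolation=cv2.INTER_CUBIC)
cv2.imwrite("pics/cropside.png",A);print(A.shape)
B=cv2.resize(b["frame"][180:310,160:290,::-1],None,fx=4.5,fy=4.5,interpolation=cv2.INTER_CUBIC)
cv2.imwrite("pics/cropscene.png",B);print(B.shape)
```

```text
(585, 788, 3)
(585, 585, 3)
```

View pics/cropside.png

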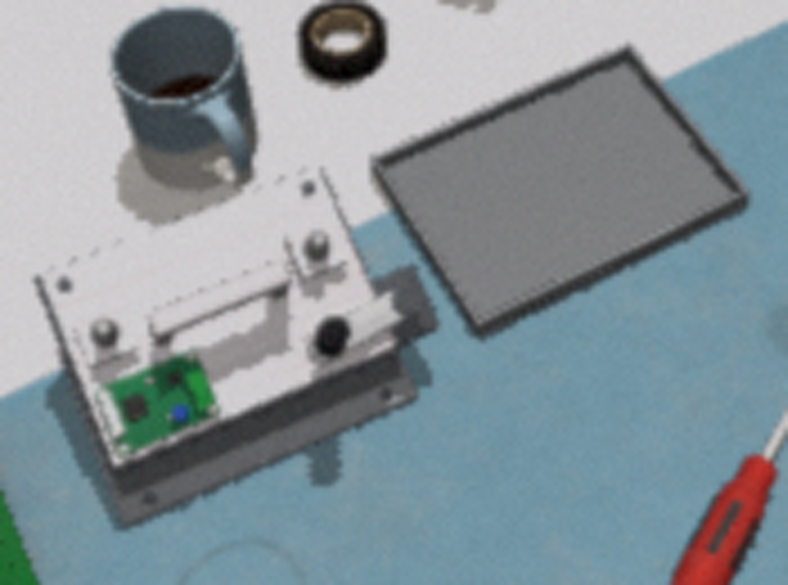

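View pics/cropscene.png

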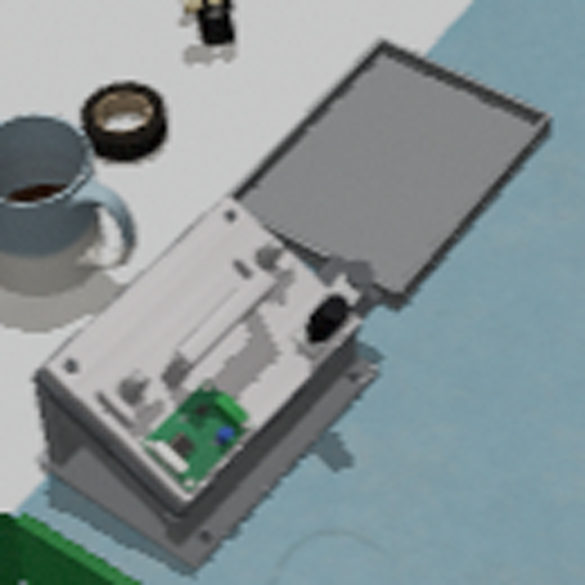

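Both crops show the plate's corners, the pin tips, the knob and the tray rim clearly. In the side crop, the plate corners are at (40,275), (320,168) and (115,462), the knob at (330,335), and the tray corners at (378,160), (630,48) and (748,198). I fit poses to these.

```bash
cat > h.py <<'E'
import numpy as np
from scipy.optimize import least_squares
from scipy.spatial.transform import Rotation as Ro
def deckR(yaw): return Ro.from_euler('z',yaw)*Ro.from_euler('y',-25,degrees=True)
def proj(K,V,P):
    c=P@V[:3,:3].T+V[:3,3]; q=c@K.T; return q[:,:2]/q[:,2:]
def T(o,yaw,p): return deckR(yaw).apply(np.asarray(p,float))+o
E
python3 - <<'E'
from h import *
off={'side':(135,170),'scene':(160,180)}
cam={n:np.load(f"pics/{n}0.npz") for n in off}
def px(n,l): return np.array(l)/4.5-0.39+off[n]
dp={'side':([[55,80,10],[55,-80,10],[-55,80,10],[10,60,40],[10,-60,40]],[[40,275],[320,168],[115,462],[105,326],[317,238]]),
'scene':([[55,-80,10],[55,80,10],[-55,80,10],[10,60,40],[10,-60,40]],[[230,195],[40,372],[185,500],[130,383],[270,252]])}
kn={'side':[332,332],'scene':[328,316]}
tr={'side':([[71,96,16],[71,-96,16],[-71,-96,16]],[[378,160],[630,48],[748,198]]),
'scene':([[71,-96,16],[-71,-96,16]],[[383,42],[550,122]])}
def res(v,n=None):
    r=[]
    for n in off:
        m,p=dp[n]; r.append(proj(cam[n]["mtx"],cam[n]["view"],T([v[0],v[1],.068],v[2],np.array(m)/1e3))-px(n,p))
        a=v[3]; k=np.array([[-35+50*np.sin(a)*-1,-95+50*np.cos(a),52]])/1e3
        r.append(proj(cam[n]["mtx"],cam[n]["view"],T([v[0],v[1],.068],v[2],k))-px(n,[kn[n]]))
    return np.concatenate(r).ravel()
s=least_squares(res,[.5,.1,0,.1]);print("deck",s.x.round(4));print(s.fun.reshape(-1,2).round(1).tolist())
def rt(v):
    r=[]
    for n in off:
        m,p=tr[n];r.append(proj(cam[n]["mtx"],cam[n]["view"],Ro.from_euler('z',v[2]).apply(np.array(m)/1e3)+[v[0],v[1],0])-px(n,p))
    return np.concatenate(r).ravel()
t=least_squares(rt,[.5,-.15,0]);print("tray",t.x.round(4));print(t.fun.reshape(-1,2).round(1).tolist())
# overhead beam height/pos from depth, and mug
for n in off:
    c=cam[n];d=c["depth"];v,u=np.mgrid[:384,:512];k=c["mtx"]
    P=np.stack([(u-k[0,2])/k[0,0]*d,(v-k[1,2])/k[1,1]*d,d],-1);V=c["view"];P=(P-V[:3,3])@V[:3,:3]
    m=(d>0)&(P[...,2]>.12)&(P[...,0]>.2)&(P[...,0]<1.1)&(abs(P[...,1])<.7)
    Q=P[m]
    h,e1,e2=np.histogram2d(Q[:,0],Q[:,1],bins=[np.arange(.2,1.11,.1),np.arange(-.7,.71,.1)]);print(h.astype(int))
E
```

```text
deck [ 0.5667  0.3833 -0.0786  0.1114]
[[-0.5, 0.2], [-0.8, -0.1], [-0.5, 1.2], [-0.8, 0.8], [0.1, 1.0], [-0.4, 0.9], [-0.9, -0.5], [0.3, -2.1], [-0.5, 0.1], [1.3, -1.4], [0.8, -1.8], [-0.1, -0.9]]
tray [ 0.5806  0.156  -0.0419]
[[-2.2, 0.1], [0.3, 0.1], [0.4, 0.5], [0.1, -1.2], [1.0, -1.0]]
[[   0    0    0    0    0    0 6537 5749  224    0    0    0    0    0]
 [   0    0    0    0   13  107   57    0    0    0    0    0   60  512]
 [   0    0    0    0   14 1292    0    0    0    0    0    0    0    0]
 [   0    0    0    0    0  501  995    0    0    0    5    1   93  535]
 [   0    0    0    0   54  655  775  429    0    0    0    0    2  901]
 [   0    0    0    0   64  409  510 1226    2  107    0    0    0    0]
 [   0    0    0    4  902  940  815  823 1992  183    0    0    0  703]
 [   0    0    0    0   75  123  838  932    0    0    0    0    0    0]
 [   0    0    0    0    0   74    6    0    0    0    0    0    0    0]]
[[   0  189   50    0    0   12 5064 3467  197    0    0    0    0    0]
 [   0    0    0    0    8   72   78    1    0    0    0    0   26   61]
 [   0    0    0    0    4  866    2    0    0    0    0    0    0    0]
 [   0    0    0    0    0  315  732    0    0    0    1    1   53  110]
 [   0    0    0    0   17  488  565  340    0    0    0    0    1    9]
 [   0    0    0    1  111  439  422 1027    1  101    0    0    0    0]
 [   0    0    0   31  559  487  607  649 1279   46    0    0    0    0]
 [   0    0    0    0   60  205  529  441   91    0    0    0    0    0]
 [   0    0    0    0    0   68   22   52    0    0    0    0    0    0]]
```

Run:
```python
from h import *
for n in ("scene","side"):
    c=np.load(f"pics/{n}0.npz");d=c["depth"];v,u=np.mgrid[:384,:512];k=c["mtx"]
    P=np.stack([(u-k[0,2])/k[0,0]*d,(v-k[1,2])/k[1,1]*d,d],-1);V=c["view"];P=(P-V[:3,3])@V[:3,:3]
    P=P[d>0]
    P=P[(P[:,2]>.1)&(P[:,2]<1)]
    r=np.hypot(P[:,0],P[:,1]);a=np.degrees(np.arctan2(P[:,1],P[:,0]))
    for lo in range(-60,70,5):
        m=(a>=lo)&(a<lo+5)&(r<.95)&(r>.2)
        if m.sum()>10: 
            h=[f"{x:.1f}:{P[m&(r>=x)&(r<x+.1)][:,2].min():.2f}-{P[m&(r>=x)&(r<x+.1)][:,2].max():.2f}" for x in np.arange(.2,.95,.1) if (m&(r>=x)&(r<x+.1)).sum()>5]
            print(n,lo,h)
```

```text
scene -30 ['0.2:0.57-0.64', '0.4:0.25-0.28']
scene -25 ['0.2:0.51-0.66', '0.4:0.10-0.28', '0.8:0.12-0.13']
scene -20 ['0.2:0.47-0.66', '0.4:0.10-0.28', '0.5:0.25-0.28', '0.6:0.27-0.29', '0.7:0.17-0.29', '0.8:0.12-0.31', '0.9:0.12-0.26']
scene -15 ['0.2:0.39-0.66', '0.3:0.56-0.64', '0.4:0.25-0.28', '0.5:0.20-0.28', '0.6:0.10-0.29', '0.7:0.13-0.29', '0.8:0.12-0.34', '0.9:0.12-0.35']
scene -10 ['0.2:0.37-0.65', '0.3:0.60-0.64', '0.5:0.20-0.28', '0.6:0.10-0.27', '0.7:0.10-0.26', '0.8:0.13-0.31', '0.9:0.28-0.34']
scene -5 ['0.2:0.33-0.52', '0.5:0.21-0.28', '0.6:0.20-0.28', '0.7:0.10-0.28', '0.8:0.11-0.31', '0.9:0.12-0.30']
scene 0 ['0.2:0.25-0.44', '0.6:0.25-0.28', '0.7:0.12-0.30', '0.8:0.10-0.31', '0.9:0.12-0.36']
scene 5 ['0.2:0.24-0.39', '0.7:0.12-0.28', '0.8:0.12-0.36', '0.9:0.14-0.33']
scene 10 ['0.2:0.21-0.32', '0.3:0.18-0.23', '0.8:0.12-0.34', '0.9:0.12-0.18']
scene 15 ['0.2:0.15-0.27', '0.8:0.18-0.29']
scene 20 ['0.2:0.15-0.26']
scene 25 ['0.2:0.17-0.24', '0.6:0.10-0.11']
scene 30 ['0.6:0.10-0.12', '0.7:0.10-0.10']
scene 35 ['0.6:0.10-0.12', '0.7:0.10-0.11']
scene 40 ['0.8:0.10-0.
[... 691 characters left out ...]
-0.31', '0.9:0.12-0.30']
side 0 ['0.2:0.26-0.44', '0.6:0.25-0.28', '0.7:0.12-0.30', '0.8:0.10-0.32', '0.9:0.12-0.36']
side 5 ['0.2:0.25-0.38', '0.3:0.23-0.24', '0.7:0.12-0.28', '0.8:0.12-0.36']
side 10 ['0.2:0.23-0.31', '0.3:0.21-0.24', '0.8:0.12-0.34']
side 15 ['0.2:0.18-0.27', '0.8:0.19-0.29']
side 20 ['0.2:0.17-0.26']
side 25 ['0.2:0.17-0.24', '0.6:0.10-0.11']
side 30 ['0.6:0.10-0.12', '0.7:0.10-0.10']
side 35 ['0.6:0.10-0.12', '0.7:0.10-0.11']
side 40 ['0.8:0.10-0.15']
side 45 ['0.8:0.10-0.16', '0.9:0.10-0.21']
side 50 ['0.7:0.10-0.11', '0.8:0.10-0.15', '0.9:0.10-0.16']
side 55 ['0.6:0.10-0.13', '0.7:0.10-0.16', '0.8:0.10-0.18', '0.9:0.10-0.17']
side 60 ['0.7:0.10-0.16', '0.8:0.10-0.18']
```

```bash
cat >> h.py <<'E'
def tool(Rd,phi):  # tool z=-deck z; tool y = deck x turned by phi about deck z
    c,s=np.cos(phi),np.sin(phi)
    ty=np.array([c,s,0]);tz=np.array([0,0,-1.]);tx=np.cross(ty,tz)
    return Rd*Ro.from_matrix(np.stack([tx,ty,tz],1))
def goto(st,o,Rd,g,phi,n=1):
    """grasp point g (frame o,Rd), tool turn phi: total shift mm and rotvec"""
    R=tool(Rd,phi); tcp=Rd.apply(np.array(g,float))+o+.011*R.as_matrix()[:,2]
    cur=Ro.from_euler('xyz',st['tcp_rot']); d=(tcp-st['eef_pos'])*1e3; w=(R*cur.inv()).as_rotvec()
    print('tcp',tcp.round(4),'d mm',d.round(1),'w',w.round(4),'|w|',np.linalg.norm(w).round(3))
    if n>1: print(' per row of',n,(d/n).round(2),(w/n).round(4))
E
python3 - <<'E'
from h import *
from rig import telemetry
st=telemetry.state()
o=np.array([.5667,.3833,.068]);yaw=-.0786
goto(st,o,deckR(yaw),[-.0406,-.0453,.1645],-.2,14)
goto(st,o,deckR(yaw),[-.0406,-.0453,.1645],0,14)
E
```

```text
tcp [0.4618 0.3461 0.19  ] d mm [282.9 839.5 -19.2] w [-0.2379 -0.3865  0.9288] |w| 1.034
 per row of 14 [20.21 59.96 -1.37] [-0.017  -0.0276  0.0663]
tcp [0.4618 0.3461 0.19  ] d mm [282.9 839.5 -19.2] w [-0.28   -0.3673  1.1252] |w| 1.216
 per row of 14 [20.21 59.96 -1.37] [-0.02   -0.0262  0.0804]
```

Emit:
{"name": "arm_command", "arguments": {"increments": [{"dz":45},{"dz":45},{"dz":45},{"dz":45},{"dx":10,"dy":40},{"dx":10,"dy":40},{"dx":10,"dy":40},{"dx":10,"dy":40},{"dx":10,"dy":40},{"dx":10,"dy":40},{"dx":10,"dy":40},{"dx":10,"dy":40},{"dx":10,"dy":40},{"dx":10,"dy":40},{"dx":10,"dy":40},{"dx":10,"dy":40},{"dx":10,"dy":40},{"dx":10,"dy":40},{"dx":10,"dy":40},{"dx":10,"dy":40}], "jaw": 0.64, "force": 6}}

```text
invalid input at $.increments[0]: expected keys dx, dy, dz, ax, ay, az
```

Run:
```python
from h import *
from rig import telemetry
st=telemetry.state();print(st['finger_gap'],st['joint_pos'].round(2))
o=np.array([.5667,.3833,.068]);yaw=-.0786
goto(st,o,deckR(yaw),[-.0406,-.0453,.1645],-.2,8)
```

```text
0.08783292262598286 [-1.45  0.31  1.5  -0.    1.33 -0.22]
tcp [0.4618 0.3461 0.19  ] d mm [282.9 839.5 -19.2] w [-0.2379 -0.3865  0.9288] |w| 1.034
 per row of 8 [ 35.37 104.93  -2.4 ] [-0.0297 -0.0483  0.1161]
```

All six keys are needed in every row.

Emit:
{"name": "arm_command", "arguments": {"increments": [{"dx":0,"dy":0,"dz":45,"ax":0,"ay":0,"az":0},{"dx":0,"dy":0,"dz":45,"ax":0,"ay":0,"az":0},{"dx":0,"dy":0,"dz":45,"ax":0,"ay":0,"az":0},{"dx":0,"dy":0,"dz":45,"ax":0,"ay":0,"az":0},{"dx":14,"dy":50,"dz":0,"ax":0,"ay":0,"az":0.05},{"dx":14,"dy":50,"dz":0,"ax":0,"ay":0,"az":0.05},{"dx":14,"dy":50,"dz":0,"ax":0,"ay":0,"az":0.05},{"dx":14,"dy":50,"dz":0,"ax":0,"ay":0,"az":0.05},{"dx":14,"dy":50,"dz":0,"ax":0,"ay":0,"az":0.05},{"dx":14,"dy":50,"dz":0,"ax":0,"ay":0,"az":0.05},{"dx":14,"dy":50,"dz":0,"ax":0,"ay":0,"az":0.05},{"dx":14,"dy":50,"dz":0,"ax":0,"ay":0,"az":0.05},{"dx":14,"dy":50,"dz":0,"ax":0,"ay":0,"az":0.05},{"dx":14,"dy":50,"dz":0,"ax":0,"ay":0,"az":0.05},{"dx":14,"dy":50,"dz":0,"ax":0,"ay":0,"az":0.05},{"dx":14,"dy":50,"dz":0,"ax":0,"ay":0,"az":0.05},{"dx":14,"dy":50,"dz":0,"ax":0,"ay":0,"az":0.05},{"dx":14,"dy":50,"dz":0,"ax":0,"ay":0,"az":0.05},{"dx":14,"dy":50,"dz":0,"ax":0,"ay":0,"az":0.05},{"dx":0,"dy":0,"dz":0,"ax":0,"ay":0,"az":0}], "jaw": 0.64, "force": 6}}

```text
time: 2.6
eef_pos: [0.3889, 0.2586, 0.3882]
tcp_rot: [-3.139, 0.002, 1.102]
contact_force: [1.0, -0.4, 0.1]
finger_gap: 0.0316
grip_force: 0.0
```

Run:
```python
from h import *
from rig import telemetry
st=telemetry.state();print(st['finger_gap'],st['joint_pos'].round(2))
o=np.array([.5667,.3833,.068]);yaw=-.0786
goto(st,o,deckR(yaw),[-.0406,-.0453,.1645],-.2,8)
```

```text
0.031581418447597306 [0.33 0.12 1.28 0.   1.74 0.8 ]
tcp [0.4618 0.3461 0.19  ] d mm [  72.9   87.5 -198.3] w [-0.0746 -0.433   0.1875] |w| 0.478
 per row of 8 [  9.11  10.94 -24.79] [-0.0093 -0.0541  0.0234]
```

Emit:
{"name": "arm_command", "arguments": {"increments": [{"dx":9,"dy":11,"dz":-25,"ax":-0.0093,"ay":-0.0541,"az":0.0234},{"dx":9,"dy":11,"dz":-25,"ax":-0.0093,"ay":-0.0541,"az":0.0234},{"dx":9,"dy":11,"dz":-25,"ax":-0.0093,"ay":-0.0541,"az":0.0234},{"dx":9,"dy":11,"dz":-25,"ax":-0.0093,"ay":-0.0541,"az":0.0234},{"dx":9,"dy":11,"dz":-25,"ax":-0.0093,"ay":-0.0541,"az":0.0234},{"dx":9,"dy":11,"dz":-25,"ax":-0.0093,"ay":-0.0541,"az":0.0234},{"dx":9,"dy":11,"dz":-25,"ax":-0.0093,"ay":-0.0541,"az":0.0234},{"dx":9,"dy":11,"dz":-25,"ax":-0.0093,"ay":-0.0541,"az":0.0234},{"dx":0,"dy":0,"dz":0,"ax":0,"ay":0,"az":0},{"dx":0,"dy":0,"dz":0,"ax":0,"ay":0,"az":0}]}}

```text
time: 3.85
eef_pos: [0.4613, 0.3439, 0.191]
tcp_rot: [2.711, -0.089, 1.306]
contact_force: [-0.2, 0.4, -0.4]
finger_gap: 0.0314
grip_force: 0.0
```

Run:
```python
from h import *
from rig import telemetry,imaging
import cv2
f=imaging.grab_frame("wrist");np.savez("pics/w0.npz",**f)
cv2.imwrite("pics/w0.png",cv2.resize(f["frame"][:,:,::-1],(800,600),interpolation=cv2.INTER_CUBIC))
st=telemetry.state()
o=np.array([.5667,.3833,.068]);yaw=-.0786
goto(st,o,deckR(yaw),[-.0406,-.0453,.1645],-.2)
m=np.array([[55,80,10],[55,-80,10],[-55,80,10],[-55,-80,10],[10,60,42],[10,-60,42],[-40.6,-45.3,61.5],[0,38,52],[0,-38,52]])/1e3
print((proj(f["mtx"],f["view"],T(o,yaw,m))*800/512).round(0).tolist())
```

```text
tcp [0.4618 0.3461 0.19  ] d mm [ 0.3  2.1 -1.3] w [-0.0043  0.0037  0.0047] |w| 0.007
[[503.0, 63.0], [529.0, 283.0], [347.0, 99.0], [395.0, 309.0], [448.0, 103.0], [477.0, 282.0], [404.0, 284.0], [440.0, 142.0], [460.0, 258.0]]
```

View pics/w0.png

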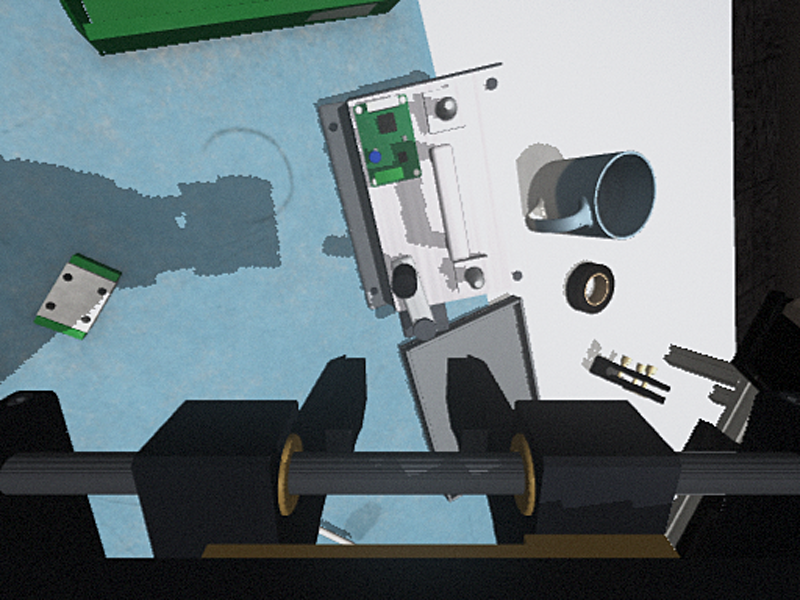

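The wrist view shows the plate corners at (502,64) and (348,101), the pin tips at (445,105) and (475,276), the bar ends at (441,146) and (461,258), and the knob top at (404,274). The predictions agree to a few mm. I refit with the wrist view only.

Run:
```python
from h import *
from rig import telemetry
f=np.load("pics/w0.npz")
m=np.array([[55,80,10],[-55,80,10],[10,60,41],[10,-60,41],[0,38,52],[0,-38,52]])/1e3
p=np.array([[502,64],[348,101],[445,105],[475,276],[441,146],[461,258],[404,274]])*512/800
def res(v):
    k=np.array([[-35-50*np.sin(v[3]),-95+50*np.cos(v[3]),61.5]])/1e3
    return (proj(f["mtx"],f["view"],T([v[0],v[1],.068],v[2],np.vstack([m,k])))-p).ravel()
s=least_squares(res,[.567,.383,-.08,.1],loss='soft_l1');print(s.x.round(4));print(res(s.x).reshape(-1,2).round(1).tolist())
```

```text
[ 0.5668  0.3827 -0.0758  0.1072]
[[0.4, -0.3], [-0.8, -0.5], [1.6, -0.6], [1.2, 3.7], [-0.8, -1.9], [-0.6, 0.6], [0.3, 6.9]]
```

Run:
```python
from h import *
import cv2
f=np.load("pics/w0.npz");o=np.array([.5668,.3827,.068]);yaw=-.0758
x0,y0,x1,y1=200,30,350,225
s=3.05
I=cv2.resize(np.ascontiguousarray(f["frame"][y0:y1,x0:x1,::-1]),None,fx=s,fy=s,interpolation=cv2.INTER_CUBIC)
def dr(P,c):
    for q in proj(f["mtx"],f["view"],T(o,yaw,np.array(P)/1e3)): cv2.circle(I,tuple(int(round(v)) for v in ((q+.5-[x0,y0])*s)),2,c,-1)
dr([[55,80,10],[-55,80,10],[55,-80,10],[-55,-80,10]],(0,0,255))
dr([[10,60,42],[10,-60,42],[10,60,20],[10,-60,20]],(255,0,255))
dr([[0,38,52],[0,-38,52]],(0,200,255))
a=.107
dr([[-35-50*np.sin(a),-95+50*np.cos(a),z] for z in(29.5,61.5)]+[[-35,-95,19.5]],(255,255,0))
cv2.imwrite("pics/w0c.png",I)
d=f["depth"];v,u=np.mgrid[:384,:512];k=f["mtx"]
P=np.stack([(u-k[0,2])/k[0,0]*d,(v-k[1,2])/k[1,1]*d,d],-1);V=f["view"];P=(P-V[:3,3])@V[:3,:3]
D=deckR(yaw).inv().apply(P.reshape(-1,3)-o).reshape(P.shape)*1e3
def med(m,n): print(n,m.sum(),np.median(D[m],0).round(1),D[m].min(0).round(1),D[m].max(0).round(1))
bx=(D[...,0]>-80)&(D[...,0]<0)&(D[...,1]<-20)&(D[...,1]>-130)
med(bx&(D[...,2]>50)&(D[...,2]<80),'knobtop')
med((abs(D[...,0])<25)&(abs(D[...,1])<50)&(D[...,2]>45)&(D[...,2]<60),'bar')
med((abs(D[...,0]-35)<10)&(abs(D[...,1])<60)&(abs(D[...,2])<20),'plate top')
for sg in(1,-1): med((abs(D[...,0]-10)<12)&(abs(D[...,1]-60*sg)<14)&(D[...,2]>32)&(D[...,2]<60),'pin')
```

```text
knobtop 364 [-37.5 -40.6  61.8] [-49.6 -54.   50.2] [ -0.  -20.2  64.6]
bar 1027 [-0.5  2.1 52.9] [ -7.2 -38.3  45.4] [ 6.9 37.3 55.3]
plate top 1835 [35.   5.4 11.2] [ 25.  -60.    8.8] [45.  60.  13.4]
pin 124 [ 9.  58.9 40.2] [ 3.7 53.5 32.6] [15.2 65.  44.6]
pin 91 [  9.2 -59.   39.9] [  3.8 -65.6  32. ] [ 15.  -54.5  44.6]
```

View pics/w0c.png

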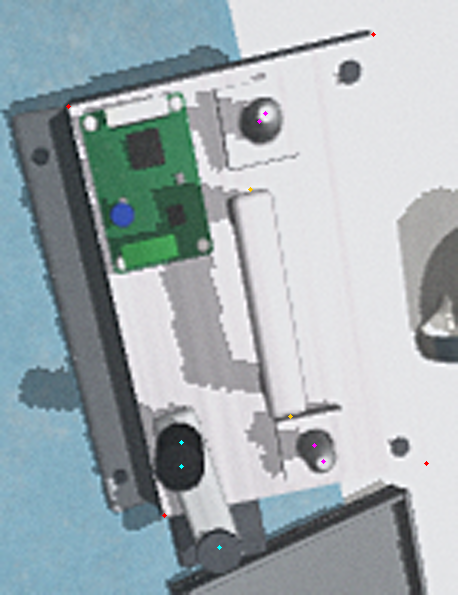

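The overlay matches the image, and the depth confirms it: knob centre near (-40.5,-45) in the deck frame, bar at (-0.5,0,53). Now I work out the descent to the knob and the arc.

```bash
cat >> h.py <<'E'
O=np.array([.5666,.3826,.068]);YAW=-.0758;RD=deckR(YAW)
E
python3 - <<'E'
from h import *
from rig import telemetry
st=telemetry.state()
goto(st,O,RD,[-.0404,-.0453,.046],-.2,6)
# arc from a=.107 to 1.85
N=18
A=np.linspace(.107,1.86,N+1);g=np.stack([-.035-.05*np.sin(A),-.095+.05*np.cos(A),0*A],1)
w=RD.apply([0,0,A[1]-A[0]]).round(4);print('w',w)
for d in RD.apply(np.diff(g,axis=0))*1e3: print('{"dx": %.1f, "dy": %.1f, "dz": %.1f, "ax": %.4f, "ay": %.4f, "az": %.4f},'%(*d,*w))
E
```

```text
tcp [0.5119 0.3413 0.0826] d mm [  50.4   -2.7 -108.7] w [-0.0043  0.0037  0.0075] |w| 0.009
 per row of 6 [  8.4   -0.45 -18.11] [-0.0007  0.0006  0.0012]
w [-0.041   0.0031  0.0883]
{"dx": -4.4, "dy": -0.4, "dz": -2.0, "ax": -0.0410, "ay": 0.0031, "az": 0.0883},
{"dx": -4.4, "dy": -0.9, "dz": -2.0, "ax": -0.0410, "ay": 0.0031, "az": 0.0883},
{"dx": -4.3, "dy": -1.4, "dz": -1.9, "ax": -0.0410, "ay": 0.0031, "az": 0.0883},
{"dx": -4.1, "dy": -1.8, "dz": -1.9, "ax": -0.0410, "ay": 0.0031, "az": 0.0883},
{"dx": -4.0, "dy": -2.2, "dz": -1.8, "ax": -0.0410, "ay": 0.0031, "az": 0.0883},
{"dx": -3.7, "dy": -2.6, "dz": -1.6, "ax": -0.0410, "ay": 0.0031, "az": 0.0883},
{"dx": -3.5, "dy": -3.0, "dz": -1.5, "ax": -0.0410, "ay": 0.0031, "az": 0.0883},
{"dx": -3.2, "dy": -3.4, "dz": -1.4, "ax": -0.0410, "ay": 0.0031, "az": 0.0883},
{"dx": -2.9, "dy": -3.7, "dz": -1.2, "ax": -0.0410, "ay": 0.0031, "az": 0.0883},
{"dx": -2.6, "dy": -4.0, "dz": -1.1, "ax": -0.0410, "ay": 0.0031, "az": 0.0883},
{"dx": -2.2, "dy": -4.2, "dz": -0.9, "ax": -0.0410, "ay": 0.0031, "az": 0.0883},
{"dx": -1.8, "dy": -4.5, "dz": -0.7, "ax": -0.0410, "ay": 0.0031, "az": 0.0883},
{"dx": -1.4, "dy": -4.6, "dz": -0.5, "ax": -0.0410, "ay": 0.0031, "az": 0.0883},
{"dx": -1.0, "dy": -4.8, "dz": -0.3, "ax": -0.0410, "ay": 0.0031, "az": 0.0883},
{"dx": -0.6, "dy": -4.8, "dz": -0.1, "ax": -0.0410, "ay": 0.0031, "az": 0.0883},
{"dx": -0.2, "dy": -4.9, "dz": 0.1, "ax": -0.0410, "ay": 0.0031, "az": 0.0883},
{"dx": 0.3, "dy": -4.9, "dz": 0.3, "ax": -0.0410, "ay": 0.0031, "az": 0.0883},
{"dx": 0.7, "dy": -4.8, "dz": 0.5, "ax": -0.0410, "ay": 0.0031, "az": 0.0883},
```

Emit:
{"name": "arm_command", "arguments": {"increments": [{"dx":8.4,"dy":-0.5,"dz":-18,"ax":-0.0007,"ay":0.0006,"az":0.0012},{"dx":8.4,"dy":-0.5,"dz":-18,"ax":-0.0007,"ay":0.0006,"az":0.0012},{"dx":8.4,"dy":-0.5,"dz":-18,"ax":-0.0007,"ay":0.0006,"az":0.0012},{"dx":8.4,"dy":-0.5,"dz":-18,"ax":-0.0007,"ay":0.0006,"az":0.0012},{"dx":4.2,"dy":-0.2,"dz":-9,"ax":-0.0007,"ay":0.0006,"az":0.0012},{"dx":4.2,"dy":-0.2,"dz":-9,"ax":-0.0007,"ay":0.0006,"az":0.0012},{"dx":4.2,"dy":-0.2,"dz":-9,"ax":0,"ay":0,"az":0},{"dx":4.2,"dy":-0.2,"dz":-9,"ax":0,"ay":0,"az":0},{"dx":0,"dy":0,"dz":0,"ax":0,"ay":0,"az":0},{"dx":0,"dy":0,"dz":0,"ax":0,"ay":0,"az":0}]}}

```text
time: 5.15
eef_pos: [0.5114, 0.3417, 0.0819]
tcp_rot: [2.714, -0.083, 1.314]
contact_force: [0.1, 0.3, 0.5]
finger_gap: 0.0318
grip_force: 0.0
```

Emit:
{"name": "arm_command", "arguments": {"increments": [{"dx":0,"dy":0,"dz":0,"ax":0,"ay":0,"az":0},{"dx":0,"dy":0,"dz":0,"ax":0,"ay":0,"az":0},{"dx":0,"dy":0,"dz":0,"ax":0,"ay":0,"az":0},{"dx":0,"dy":0,"dz":0,"ax":0,"ay":0,"az":0}], "jaw": 0.85, "force": 6}}

```text
time: 5.65
eef_pos: [0.5113, 0.3416, 0.0817]
tcp_rot: [2.714, -0.083, 1.314]
contact_force: [0.2, -0.4, -0.4]
finger_gap: 0.0132
grip_force: 0.0
```

The opening is 13 mm with no grip force, so the knob isn't between the pads. I look again.

Run:
```python
from h import *
from rig import imaging,telemetry
import cv2
f=imaging.grab_frame("side");g=imaging.grab_frame("scene");w=imaging.grab_frame("wrist")
A=cv2.resize(f["frame"][170:290,135:265,::-1],(400,370),interpolation=cv2.INTER_CUBIC)
B=cv2.resize(g["frame"][180:300,160:290,::-1],(400,370),interpolation=cv2.INTER_CUBIC)
cv2.imwrite("pics/chk.png",np.hstack([A,B]))
for n,c in(("side",f),("scene",g),("wrist",w)):
    d=c["depth"];v,u=np.mgrid[:384,:512];k=c["mtx"]
    P=np.stack([(u-k[0,2])/k[0,0]*d,(v-k[1,2])/k[1,1]*d,d],-1);V=c["view"];P=(P-V[:3,3])@V[:3,:3]
    D=RD.inv().apply(P.reshape(-1,3)-O).reshape(P.shape)*1e3
    b=(d>0)&(D[...,0]>-100)&(D[...,0]<-15)&(D[...,1]>-130)&(D[...,1]<-20)&(c["frame"].max(-1)<70)&(D[...,2]<90)
    for z in range(22,70,8):
        m=b&(D[...,2]>=z)&(D[...,2]<z+8)
        if m.sum()>3: print(n,z,m.sum(),D[m].min(0).round(),D[m].max(0).round())
```

```text
scene 30 7 [-50. -39.  31.] [-38. -37.  38.]
scene 38 9 [-51. -41.  38.] [-36. -37.  45.]
scene 46 9 [-51. -42.  46.] [-36. -36.  52.]
scene 54 20 [-49. -51.  55.] [-37. -36.  62.]
scene 62 22 [-60. -51.  62.] [-27. -33.  70.]
wrist 22 20 [-44. -95.  22.] [-36. -40.  25.]
wrist 30 80 [-49. -45.  31.] [-32. -36.  38.]
wrist 38 108 [-49. -44.  38.] [-32. -37.  46.]
wrist 46 126 [-49. -44.  46.] [-32. -36.  54.]
wrist 54 216 [-48. -54.  54.] [-33. -37.  62.]
wrist 62 550 [-58. -54.  62.] [-20. -31.  70.]
```

View pics/chk.png

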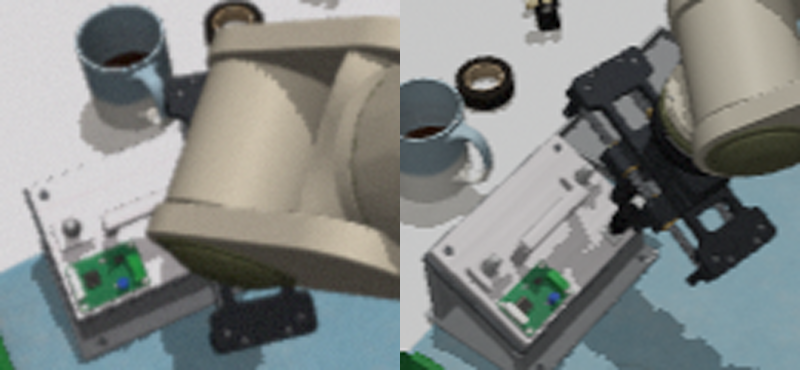

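The knob is still at its place, centre (-41,-45), and untouched. I check where the fingertips really are relative to the reported TCP.

Run:
```python
from h import *
from rig import imaging,telemetry
st=telemetry.state();R=Ro.from_euler('xyz',st['tcp_rot'])
print('tcp deck',RD.inv().apply(st['eef_pos']-O)*1e3,'axes in deck',(RD.inv()*R).as_matrix().round(2).tolist())
for n in("scene","wrist"):
    c=imaging.grab_frame(n)
    d=c["depth"];v,u=np.mgrid[:384,:512];k=c["mtx"]
    P=np.stack([(u-k[0,2])/k[0,0]*d,(v-k[1,2])/k[1,1]*d,d],-1);V=c["view"];P=(P-V[:3,3])@V[:3,:3]
    D=R.inv().apply(P.reshape(-1,3)-st['eef_pos']).reshape(P.shape)*1e3
    b=(d>0)&(abs(D[...,0])<40)&(abs(D[...,1])<60)
    for z in range(-90,40,10):
        m=b&(D[...,2]>=z)&(D[...,2]<z+10)
        if m.sum()>3: print(n,z,m.sum(),D[m].min(0).round(),D[m].max(0).round(), 'left/right of centre:',D[m&(D[...,1]<0)][:,1].max(initial=-99).round(),D[m&(D[...,1]>0)][:,1].min(initial=99).round())
```

```text
tcp deck [-41.39257542 -45.04007768  34.32776508] axes in deck [[0.2, 0.98, -0.0], [0.98, -0.2, -0.0], [-0.0, -0.0, -1.0]]
scene -80 14 [ -7. -10. -79.] [ 11.  14. -72.] left/right of centre: -10.0 5.0
scene -70 12 [  2.   5. -68.] [ 10.  17. -60.] left/right of centre: -99.0 5.0
scene -60 23 [ -2. -22. -59.] [ 11.  20. -50.] left/right of centre: -11.0 5.0
scene -50 27 [ -6. -24. -50.] [ 12.  18. -40.] left/right of centre: -9.0 4.0
scene -40 24 [ -6. -22. -40.] [ 11.  17. -30.] left/right of centre: -0.0 2.0
scene -30 33 [ -9. -14. -30.] [ 35.  37. -20.] left/right of centre: -0.0 1.0
scene -20 56 [  4. -11. -20.] [ 40.  42. -10.] left/right of centre: -2.0 0.0
scene -10 27 [ -9. -11. -10.] [10. 56. -0.] left/right of centre: -2.0 0.0
scene 0 19 [-39. -11.   0.] [ 8. 53. 10.] left/right of centre: -0.0 1.0
scene 10 90 [-40. -13.  10.] [35. 60. 20.] left/right of centre: -0.0 1.0
scene 20 396 [-30. -23.  20.] [40. 60. 30.] left/right of centre: -0.0 0.0
scene 30 29 [-23. -26.  31.] [ 40. -13.  40.] left/right of centre: -13.0 99.0
wrist -90 217 [-12. -16. -90.] [ 11.  17. -80.] left
[... 258 characters left out ...]
6.0 7.0
wrist -50 555 [ -9. -21. -50.] [ 11.  22. -40.] left/right of centre: -6.0 7.0
wrist -40 350 [  3. -20. -40.] [ 11.  21. -30.] left/right of centre: -6.0 7.0
wrist -30 631 [ -9. -14. -30.] [ 38.  40. -20.] left/right of centre: -0.0 0.0
wrist -20 992 [ -2.  -8. -20.] [ 40.  52. -10.] left/right of centre: -1.0 0.0
wrist -10 362 [-11.  -8. -10.] [32. 59. -0.] left/right of centre: -1.0 0.0
wrist 0 153 [-6. -8.  0.] [23. 58. 10.] left/right of centre: -1.0 0.0
wrist 10 837 [-40. -10.  10.] [24. 60. 20.] left/right of centre: -1.0 0.0
wrist 20 4450 [-29. -21.  20.] [40. 60. 27.] left/right of centre: -1.0 0.0
wrist 30 89 [-23. -24.  33.] [ 40. -11.  37.] left/right of centre: -11.0 99.0
```

Run:
```python
from h import *
R=tool(RD,-.2)*Ro.identity(); 
st=dict(p=np.array([.4613,.3439,.191]),R=Ro.from_euler('xyz',[2.711,-.089,1.306]))
c=np.load("pics/w0.npz")
d=c["depth"];v,u=np.mgrid[:384,:512];k=c["mtx"]
P=np.stack([(u-k[0,2])/k[0,0]*d,(v-k[1,2])/k[1,1]*d,d],-1);V=c["view"];P=(P-V[:3,3])@V[:3,:3]
D=st['R'].inv().apply(P.reshape(-1,3)-st['p']).reshape(P.shape)*1e3
b=(d>0)&(abs(D[...,0])<40)&(abs(D[...,1])<60)
for z in range(-60,60,6):
    m=b&(D[...,2]>=z)&(D[...,2]<z+6)
    if m.sum()>3: print(z,m.sum(),D[m].min(0).round(),D[m].max(0).round())
C=st['R'].inv().apply(-V[:3,:3].T@V[:3,3]-st['p'])*1e3;print('cam in tool',C.round(1))
c=np.load("pics/scene0.npz");R0=Ro.from_euler('xyz',[-3.1403,-.0003,.3478]);p0=np.array([.1789,-.4933,.2091])
d=c["depth"];k=c["mtx"];P=np.stack([(u-k[0,2])/k[0,0]*d,(v-k[1,2])/k[1,1]*d,d],-1);V=c["view"];P=(P-V[:3,3])@V[:3,:3]
D=R0.inv().apply(P.reshape(-1,3)-p0).reshape(P.shape)*1e3
m=(d>0)&(abs(D[...,0])<60)&(abs(D[...,1])<70)&(D[...,2]>-90)&(D[...,2]<150)
print(m.sum(),np.percentile(D[m],[0,5,50,95,100],axis=0).round())
```

```text
-60 511 [-10. -31. -60.] [ 11.  32. -54.]
-54 519 [-10. -30. -54.] [ 11.  31. -48.]
-48 352 [-10. -30. -48.] [ 11.  31. -42.]
-42 303 [ -9. -29. -42.] [ 11.  30. -36.]
-36 238 [-10. -28. -36.] [ 11.  29. -30.]
-30 17 [ -8. -20. -30.] [  9.  23. -29.]
cam in tool [  81.7    0.6 -176. ]
160 [[-14. -69. -88.]
 [-11. -65. -80.]
 [  1. -57. -56.]
 [  8.  54. -31.]
 [  9.  63. -28.]]
```

Both cameras agree that the fingertips end about 29 mm behind the reported TCP, where the description puts them 8 mm ahead of it. The reported TCP therefore sits about 37 mm too far along the tool axis, and I correct for that: the grasp point is 48 mm behind the reported TCP. I reopen and descend the rest.

Emit:
{"name": "arm_command", "arguments": {"increments": [{"dx":0,"dy":0,"dz":0,"ax":0,"ay":0,"az":0},{"dx":0,"dy":0,"dz":0,"ax":0,"ay":0,"az":0},{"dx":0.5,"dy":0,"dz":0.5,"ax":0,"ay":0,"az":0},{"dx":0,"dy":0,"dz":0,"ax":0,"ay":0,"az":0}], "jaw": 0.64}}

```text
time: 6.4
eef_pos: [0.5119, 0.3416, 0.0822]
tcp_rot: [2.714, -0.083, 1.314]
contact_force: [0.2, 0.0, 0.3]
finger_gap: 0.0317
grip_force: 0.0
```

Emit:
{"name": "arm_command", "arguments": {"increments": [{"dx":3.1,"dy":-0.2,"dz":-6.7,"ax":0,"ay":0,"az":0},{"dx":3.1,"dy":-0.2,"dz":-6.7,"ax":0,"ay":0,"az":0},{"dx":3.1,"dy":-0.2,"dz":-6.7,"ax":0,"ay":0,"az":0},{"dx":3.1,"dy":-0.3,"dz":-6.7,"ax":0,"ay":0,"az":0},{"dx":3.1,"dy":-0.3,"dz":-6.7,"ax":0,"ay":0,"az":0},{"dx":0,"dy":0,"dz":0,"ax":0,"ay":0,"az":0},{"dx":0,"dy":0,"dz":0,"ax":0,"ay":0,"az":0}]}}

```text
time: 7.28
eef_pos: [0.5274, 0.3405, 0.0488]
tcp_rot: [2.714, -0.083, 1.314]
contact_force: [-0.0, -0.2, -1.1]
finger_gap: 0.0317
grip_force: 0.0
```

Emit:
{"name": "arm_command", "arguments": {"increments": [{"dx":0,"dy":0,"dz":0,"ax":0,"ay":0,"az":0},{"dx":0,"dy":0,"dz":0,"ax":0,"ay":0,"az":0},{"dx":0,"dy":0,"dz":0,"ax":0,"ay":0,"az":0},{"dx":0,"dy":0,"dz":0,"ax":0,"ay":0,"az":0}], "jaw": 0.85, "force": 6}}

```text
time: 7.78
eef_pos: [0.5273, 0.3406, 0.0488]
tcp_rot: [2.714, -0.083, 1.314]
contact_force: [-1.6, 0.9, 1.6]
finger_gap: 0.0174
grip_force: 6.0
```

The knob is gripped. Now the arc.

Emit:
{"name": "arm_command", "arguments": {"increments": [{"dx":-4.4,"dy":-0.4,"dz":-2.0,"ax":-0.041,"ay":0.0031,"az":0.0883},{"dx":-4.4,"dy":-0.9,"dz":-2.0,"ax":-0.041,"ay":0.0031,"az":0.0883},{"dx":-4.3,"dy":-1.4,"dz":-1.9,"ax":-0.041,"ay":0.0031,"az":0.0883},{"dx":-4.1,"dy":-1.8,"dz":-1.9,"ax":-0.041,"ay":0.0031,"az":0.0883},{"dx":-4.0,"dy":-2.2,"dz":-1.8,"ax":-0.041,"ay":0.0031,"az":0.0883},{"dx":-3.7,"dy":-2.6,"dz":-1.6,"ax":-0.041,"ay":0.0031,"az":0.0883},{"dx":0,"dy":0,"dz":0,"ax":0,"ay":0,"az":0}]}}

```text
time: 8.65
eef_pos: [0.5022, 0.3309, 0.0374]
tcp_rot: [2.735, 0.16, 1.847]
contact_force: [-2.3, -0.4, 1.7]
finger_gap: 0.0177
grip_force: 6.0
```

Emit:
{"name": "arm_command", "arguments": {"increments": [{"dx":-3.5,"dy":-3.0,"dz":-1.5,"ax":-0.041,"ay":0.0031,"az":0.0883},{"dx":-3.2,"dy":-3.4,"dz":-1.4,"ax":-0.041,"ay":0.0031,"az":0.0883},{"dx":-2.9,"dy":-3.7,"dz":-1.2,"ax":-0.041,"ay":0.0031,"az":0.0883},{"dx":-2.6,"dy":-4.0,"dz":-1.1,"ax":-0.041,"ay":0.0031,"az":0.0883},{"dx":-2.2,"dy":-4.2,"dz":-0.9,"ax":-0.041,"ay":0.0031,"az":0.0883},{"dx":-1.8,"dy":-4.5,"dz":-0.7,"ax":-0.041,"ay":0.0031,"az":0.0883},{"dx":-1.4,"dy":-4.6,"dz":-0.5,"ax":-0.041,"ay":0.0031,"az":0.0883},{"dx":-1.0,"dy":-4.8,"dz":-0.3,"ax":-0.041,"ay":0.0031,"az":0.0883},{"dx":-0.6,"dy":-4.8,"dz":-0.1,"ax":-0.041,"ay":0.0031,"az":0.0883},{"dx":-0.2,"dy":-4.9,"dz":0.1,"ax":-0.041,"ay":0.0031,"az":0.0883},{"dx":0.3,"dy":-4.9,"dz":0.3,"ax":-0.041,"ay":0.0031,"az":0.0883},{"dx":0.4,"dy":-3,"dz":0.3,"ax":-0.02,"ay":0.0015,"az":0.044},{"dx":0,"dy":0,"dz":0,"ax":0,"ay":0,"az":0}]}}

```text
time: 10.28
eef_pos: [0.4836, 0.2811, 0.0305]
tcp_rot: [3.111, 0.435, 2.991]
contact_force: [-3.9, -1.4, 3.2]
finger_gap: 0.0172
grip_force: 6.0
```

```bash
sed -i 's/+\.011\*R/+.048*R/' h.py
python3 - <<'E'
from h import *
from rig import telemetry
st=telemetry.state();g=st['eef_pos']-Ro.from_euler('xyz',st['tcp_rot']).as_matrix()[:,2]*.048
q=RD.inv().apply(g-O)*1e3;print(q,'angle',np.arctan2(-(q[0]+35),q[1]+95),np.hypot(q[0]+35,q[1]+95),st['joint_pos'].round(2))
up=RD.apply([0,0,.06])*1e3;print('up60',up)
E
```

```text
[ -83.86143297 -107.45198859   45.701285  ] angle 1.8203277807684626 50.423126158698125 [ 0.42  0.48  1.89 -0.49  0.44 -0.6 ]
up60 [-25.28428421   1.9202278   54.37846722]
```

The keeper is at about 1.82 rad. I release it and retreat along the deck normal.

Emit:
{"name": "arm_command", "arguments": {"increments": [{"dx":0,"dy":0,"dz":0,"ax":0,"ay":0,"az":0},{"dx":0,"dy":0,"dz":0,"ax":0,"ay":0,"az":0},{"dx":0,"dy":0,"dz":0,"ax":0,"ay":0,"az":0},{"dx":-4.2,"dy":0.3,"dz":9,"ax":0,"ay":0,"az":0},{"dx":-4.2,"dy":0.3,"dz":9,"ax":0,"ay":0,"az":0},{"dx":-8.4,"dy":0.6,"dz":18,"ax":0,"ay":0,"az":0},{"dx":-8.4,"dy":0.6,"dz":18,"ax":0,"ay":0,"az":0},{"dx":-8.4,"dy":0.6,"dz":18,"ax":0,"ay":0,"az":0},{"dx":0,"dy":0,"dz":0,"ax":0,"ay":0,"az":0}], "jaw": 0.64}}

```text
time: 11.4
eef_pos: [0.4502, 0.2842, 0.1041]
tcp_rot: [3.109, 0.438, 2.994]
contact_force: [0.0, -0.1, -0.3]
finger_gap: 0.0317
grip_force: 0.0
```

Run:
```python
from h import *
from rig import telemetry
st=telemetry.state()
goto(st,O,RD,[-.0005,0,.125],0,11)
```

```text
tcp [0.5337 0.3851 0.1376] d mm [ 83.5 100.9  33.5] w [ 0.6354 -0.0445 -1.3641] |w| 1.505
 per row of 11 [7.59 9.17 3.05] [ 0.0578 -0.004  -0.124 ]
```

Moving over the handle and setting the jaws to about 44 mm.

Emit:
{"name": "arm_command", "arguments": {"increments": [{"dx":7.6,"dy":9.2,"dz":3,"ax":0.0578,"ay":-0.004,"az":-0.124},{"dx":7.6,"dy":9.2,"dz":3,"ax":0.0578,"ay":-0.004,"az":-0.124},{"dx":7.6,"dy":9.2,"dz":3,"ax":0.0578,"ay":-0.004,"az":-0.124},{"dx":7.6,"dy":9.2,"dz":3,"ax":0.0578,"ay":-0.004,"az":-0.124},{"dx":7.6,"dy":9.2,"dz":3,"ax":0.0578,"ay":-0.004,"az":-0.124},{"dx":7.6,"dy":9.2,"dz":3,"ax":0.0578,"ay":-0.004,"az":-0.124},{"dx":7.6,"dy":9.2,"dz":3,"ax":0.0578,"ay":-0.004,"az":-0.124},{"dx":7.6,"dy":9.2,"dz":3,"ax":0.0578,"ay":-0.004,"az":-0.124},{"dx":7.6,"dy":9.2,"dz":3,"ax":0.0578,"ay":-0.004,"az":-0.124},{"dx":7.6,"dy":9.2,"dz":3,"ax":0.0578,"ay":-0.004,"az":-0.124},{"dx":7.6,"dy":9,"dz":3,"ax":0.0578,"ay":-0.004,"az":-0.124},{"dx":0,"dy":0,"dz":0,"ax":0,"ay":0,"az":0},{"dx":0,"dy":0,"dz":0,"ax":0,"ay":0,"az":0}], "jaw": 0.5}}

```text
time: 13.02
eef_pos: [0.5334, 0.3843, 0.1347]
tcp_rot: [2.708, -0.001, 1.499]
contact_force: [0.3, 0.0, -0.2]
finger_gap: 0.0442
grip_force: 0.0
```

```bash
cat > m.py <<'E'
from h import *
from rig import telemetry,imaging
st=telemetry.state()
c=imaging.grab_frame("wrist")
d=c["depth"];v,u=np.mgrid[:384,:512];k=c["mtx"]
P=np.stack([(u-k[0,2])/k[0,0]*d,(v-k[1,2])/k[1,1]*d,d],-1);V=c["view"];P=(P-V[:3,3])@V[:3,:3]
D=RD.inv().apply(P.reshape(-1,3)-O).reshape(P.shape)*1e3
def med(m,n):
    q=np.percentile(D[m],[2,50,98],axis=0).round(1);print(n,m.sum(),q.tolist())
gg=d>0
med(gg&(abs(D[...,0])<25)&(abs(D[...,1])<45)&(D[...,2]>48)&(D[...,2]<60),'bar')
for y in(-25,0,25): med(gg&(abs(D[...,0])<25)&(abs(D[...,1]-y)<8)&(D[...,2]>48)&(D[...,2]<60),'bar y%d'%y)
for sg in(1,-1): med(gg&(abs(D[...,0]-10)<12)&(abs(D[...,1]-60*sg)<14)&(D[...,2]>30)&(D[...,2]<50),'pin')
m=gg&(D[...,0]>30)&(D[...,0]<50)&(abs(D[...,1])<70)&(abs(D[...,2]-10)<6)
A=np.c_[D[m][:,:2],np.ones(m.sum())];print('plane',np.linalg.lstsq(A,D[m][:,2],rcond=None)[0].round(4))
med(gg&(D[...,0]>-110)&(D[...,0]<-60)&(D[...,1]<-85)&(D[...,1]>-140)&(D[...,2]>52)&(D[...,2]<68),'knob')
goto(st,O,RD,[-.0005,0,.046],0,6)
E
python3 m.py
```

```text
bar 1509 [[-6.8, -35.1, 50.0], [0.1, 3.9, 52.9], [6.6, 36.7, 54.3]]
bar y-25 280 [[-6.2, -32.6, 51.0], [0.4, -24.7, 53.0], [6.3, -17.2, 54.2]]
bar y0 320 [[-6.2, -7.6, 50.4], [0.3, 0.3, 52.8], [6.8, 7.6, 54.3]]
bar y25 361 [[-6.8, 17.2, 50.2], [0.1, 25.1, 52.8], [6.4, 32.5, 54.3]]
pin 191 [[4.8, 54.5, 32.2], [9.7, 60.2, 40.1], [14.9, 65.2, 43.7]]
pin 162 [[4.4, -62.5, 30.8], [9.7, -57.3, 38.7], [15.4, -54.4, 43.5]]
plane [5.4000e-03 1.9000e-03 1.0904e+01]Traceback (most recent call last):
  File "m.py", line 16, in <module>
    med(gg&(D[...,0]>-110)&(D[...,0]<-60)&(D[...,1]<-85)&(D[...,1]>-140)&(D[...,2]>52)&(D[...,2]<68),'knob')
    ~~~^^^^^^^^^^^^^^^^^^^^^^^^^^^^^^^^^^^^^^^^^^^^^^^^^^^^^^^^^^^^^^^^^^^^^^^^^^^^^^^^^^^^^^^^^^^^^^^^^^^^^
  File "m.py", line 9, in med
    q=np.percentile(D[m],[2,50,98],axis=0).round(1);print(n,m.sum(),q.tolist())
      ~~~~~~~~~~~~~^^^^^^^^^^^^^^^^^^^^^^^
    return _quantile_unchecked(
        a, q, axis, out, overwrite_input, method, keepdims, weights)
    return _ureduce(a,
                    func=_quantile_ureduce_func,
    ...<5 lines>...
                    overwrite_input=overwrite_input,
                    method=method)
    r = func(a, **kwargs)
    result = _quantile(arr,
                       quantiles=q,
    ...<2 lines>...
                       out=out,
                       weights=wgt)
    slices_having_nans = np.isnan(arr[-1, ...])
                                  ~~~^^^^^^^^^
IndexError: index -1 is out of bounds for axis 0 with size 0
```

Run:
```python
from h import *
from rig import telemetry
goto(telemetry.state(),O,RD,[0,0.0005,.046],0,8)
from rig import imaging
c=imaging.grab_frame("side");b=c["frame"].max(-1)<60
d=c["depth"];v,u=np.mgrid[:384,:512];k=c["mtx"]
P=np.stack([(u-k[0,2])/k[0,0]*d,(v-k[1,2])/k[1,1]*d,d],-1);V=c["view"];P=(P-V[:3,3])@V[:3,:3]
D=RD.inv().apply(P.reshape(-1,3)-O).reshape(P.shape)*1e3
m=b&(d>0)&(D[...,0]>-115)&(D[...,0]<-20)&(D[...,1]<-35)&(D[...,1]>-140)&(D[...,2]>25)&(D[...,2]<66)
print(m.sum(),np.percentile(D[m],[5,50,95],axis=0).round() if m.sum() else '')
```

```text
tcp [0.5675 0.383  0.0662] d mm [ 34.1  -1.3 -68.7] w [-0.0014 -0.0027 -0.0032] |w| 0.004
 per row of 8 [ 4.27 -0.16 -8.59] [-0.0002 -0.0003 -0.0004]
0
```

Emit:
{"name": "arm_command", "arguments": {"increments": [{"dx":4.3,"dy":-0.2,"dz":-8.6,"ax":-0.0002,"ay":-0.0003,"az":-0.0004},{"dx":4.3,"dy":-0.2,"dz":-8.6,"ax":-0.0002,"ay":-0.0003,"az":-0.0004},{"dx":4.3,"dy":-0.2,"dz":-8.6,"ax":-0.0002,"ay":-0.0003,"az":-0.0004},{"dx":4.3,"dy":-0.2,"dz":-8.6,"ax":-0.0002,"ay":-0.0003,"az":-0.0004},{"dx":4.3,"dy":-0.2,"dz":-8.6,"ax":-0.0002,"ay":-0.0003,"az":-0.0004},{"dx":4.3,"dy":-0.1,"dz":-8.6,"ax":-0.0002,"ay":-0.0003,"az":-0.0004},{"dx":4.2,"dy":-0.1,"dz":-8.6,"ax":-0.0002,"ay":-0.0003,"az":-0.0004},{"dx":4.2,"dy":-0.1,"dz":-8.6,"ax":0,"ay":-0.0006,"az":-0.0004},{"dx":0,"dy":0,"dz":0,"ax":0,"ay":0,"az":0},{"dx":0,"dy":0,"dz":0,"ax":0,"ay":0,"az":0}]}}

```text
time: 14.38
eef_pos: [0.568, 0.3835, 0.0669]
tcp_rot: [2.704, -0.002, 1.493]
contact_force: [0.0, 0.1, 0.1]
finger_gap: 0.0441
grip_force: 0.0
```

Run:
```python
from h import *
from rig import telemetry
goto(telemetry.state(),O,RD,[0,0.0005,.046],0)
```

```text
tcp [0.5675 0.383  0.0662] d mm [-0.5 -0.5 -0.7] w [-0.0016  0.0012  0.0018] |w| 0.003
```

Emit:
{"name": "arm_command", "arguments": {"increments": [{"dx":-0.4,"dy":-0.3,"dz":-0.3,"ax":-0.0016,"ay":0.0012,"az":0.0018},{"dx":0,"dy":0,"dz":0,"ax":0,"ay":0,"az":0},{"dx":0,"dy":0,"dz":0,"ax":0,"ay":0,"az":0},{"dx":0,"dy":0,"dz":0,"ax":0,"ay":0,"az":0},{"dx":0,"dy":0,"dz":0,"ax":0,"ay":0,"az":0},{"dx":0,"dy":0,"dz":0,"ax":0,"ay":0,"az":0}], "jaw": 1, "force": 35}}

```text
time: 15.12
eef_pos: [0.5674, 0.3832, 0.0664]
tcp_rot: [2.706, 0.0, 1.495]
contact_force: [-2.1, -0.8, 1.6]
finger_gap: 0.0134
grip_force: 35.0
```

Run:
```python
from h import *
from rig import telemetry
s=telemetry.state();print(RD.inv().apply(s['contact_force']).round(1),RD.inv().apply(s['moment']).round(2))
goto(s,O,RD,[0,0.0005,.046],0)
print(RD.apply([0,0,3]),RD.apply([0,0,4]))
```

```text
[-1.2 -0.9  2.3] [-0.08  0.24 -0.01]
tcp [0.5675 0.383  0.0662] d mm [ 0.1 -0.1 -0.2] w [ 0.0002 -0.0004  0.    ] |w| 0.0
[-1.26421421  0.09601139  2.71892336] [-1.68561895  0.12801519  3.62523115]
```

Gripped squarely with almost no side load. Now a slow draw along the deck normal, at about 3 mm per row, checking as I go.

Emit:
{"name": "arm_command", "arguments": {"increments": [{"dx":-1.26,"dy":0.1,"dz":2.72,"ax":0,"ay":0,"az":0},{"dx":-1.26,"dy":0.1,"dz":2.72,"ax":0,"ay":0,"az":0},{"dx":-1.26,"dy":0.1,"dz":2.72,"ax":0,"ay":0,"az":0},{"dx":-1.26,"dy":0.1,"dz":2.72,"ax":0,"ay":0,"az":0}]}}

```text
time: 15.62
eef_pos: [0.5624, 0.3835, 0.0773]
tcp_rot: [2.706, 0.0, 1.495]
contact_force: [0.1, -0.3, -2.8]
finger_gap: 0.0133
grip_force: 35.0
```

```bash
cat > f.py <<'E'
from h import *
from rig import telemetry
s=telemetry.state();print(RD.inv().apply(s['contact_force']).round(1),RD.inv().apply(s['moment']).round(2))
g=s['eef_pos']-Ro.from_euler('xyz',s['tcp_rot']).as_matrix()[:,2]*.048
q=RD.inv().apply(g-O);print((q*1e3).round(2));goto(s,O,RD,[0,.0005,q[2]],0)
E
python3 f.py
```

```text
[-1.  -0.3 -2.6] [-0.05  0.36  0.  ]
[ 0.06  0.6  58.27]
tcp [0.5623 0.3834 0.0773] d mm [-0.  -0.1 -0. ] w [ 0.0002 -0.0004  0.    ] |w| 0.0
```

Emit:
{"name": "arm_command", "arguments": {"increments": [{"dx":-1.26,"dy":0.1,"dz":2.72,"ax":0,"ay":0,"az":0},{"dx":-1.26,"dy":0.1,"dz":2.72,"ax":0,"ay":0,"az":0},{"dx":-1.26,"dy":0.1,"dz":2.72,"ax":0,"ay":0,"az":0},{"dx":-1.26,"dy":0.1,"dz":2.72,"ax":0,"ay":0,"az":0},{"dx":-1.26,"dy":0.1,"dz":2.72,"ax":0,"ay":0,"az":0},{"dx":-1.26,"dy":0.1,"dz":2.72,"ax":0,"ay":0,"az":0}]}}

```text
time: 16.38
eef_pos: [0.5548, 0.3841, 0.0937]
tcp_rot: [2.706, 0.0, 1.495]
contact_force: [0.7, -1.2, -2.8]
finger_gap: 0.013
grip_force: 35.0
```

```bash
python3 f.py
```

```text
[-0.5 -1.1 -2.9] [0.01 0.35 0.03]
[ 0.15  0.64 76.31]
tcp [0.5547 0.384  0.0937] d mm [-0.1 -0.1 -0.1] w [ 0.0001 -0.0003  0.    ] |w| 0.0
```

Emit:
{"name": "arm_command", "arguments": {"increments": [{"dx":-1.28,"dy":0.09,"dz":2.72,"ax":0,"ay":0,"az":0},{"dx":-1.28,"dy":0.09,"dz":2.72,"ax":0,"ay":0,"az":0},{"dx":-1.28,"dy":0.09,"dz":2.72,"ax":0,"ay":0,"az":0},{"dx":-1.28,"dy":0.09,"dz":2.72,"ax":0,"ay":0,"az":0},{"dx":-1.28,"dy":0.09,"dz":2.72,"ax":0,"ay":0,"az":0},{"dx":-1.28,"dy":0.09,"dz":2.72,"ax":0,"ay":0,"az":0},{"dx":-1.28,"dy":0.09,"dz":2.72,"ax":0,"ay":0,"az":0},{"dx":-2.5,"dy":0.2,"dz":5.4,"ax":0,"ay":0,"az":0},{"dx":-2.5,"dy":0.2,"dz":5.4,"ax":0,"ay":0,"az":0},{"dx":-4.2,"dy":0.3,"dz":9.1,"ax":0,"ay":0,"az":0},{"dx":-4.2,"dy":0.3,"dz":9.1,"ax":0,"ay":0,"az":0},{"dx":-6.3,"dy":0.5,"dz":13.6,"ax":0,"ay":0,"az":0},{"dx":-6.3,"dy":0.5,"dz":13.6,"ax":0,"ay":0,"az":0},{"dx":0,"dy":0,"dz":15,"ax":0,"ay":0,"az":0},{"dx":0,"dy":0,"dz":15,"ax":0,"ay":0,"az":0},{"dx":0,"dy":0,"dz":0,"ax":0,"ay":0,"az":0}]}}

```text
time: 18.38
eef_pos: [0.5206, 0.387, 0.2004]
tcp_rot: [2.703, -0.001, 1.495]
contact_force: [-0.5, -0.2, -3.2]
finger_gap: 0.0136
grip_force: 35.0
```

Run:
```python
from h import *
from rig import telemetry,imaging
import cv2
s=telemetry.state();print(s['contact_force'],s['joint_pos'].round(2))
c=imaging.grab_frame("scene");b=imaging.grab_frame("side");np.savez("pics/scene1.npz",**c);np.savez("pics/side1.npz",**b)
A=cv2.resize(b["frame"][140:300,130:310,::-1],(400,355),interpolation=cv2.INTER_CUBIC)
B=cv2.resize(c["frame"][140:300,130:310,::-1],(400,355),interpolation=cv2.INTER_CUBIC)
cv2.imwrite("pics/lift.png",np.hstack([A,B]))
```

```text
[-0.45521342 -0.17923326 -3.23697198] [ 0.57  0.43  1.43 -0.32  0.95  0.79]
```

View pics/lift.png

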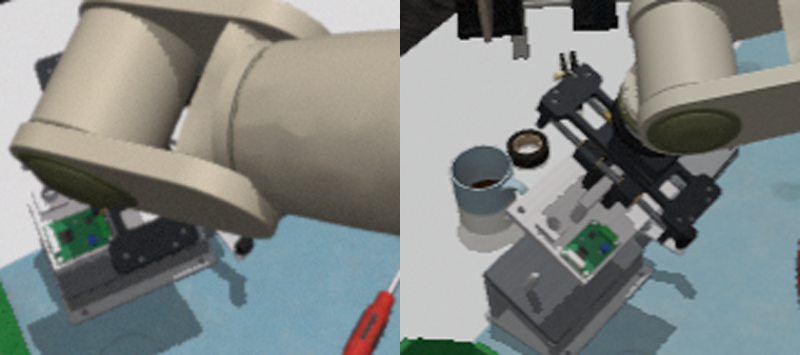

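The plate is off the pins and level in the grip, and the keeper knob stands clear at (240,245) in the left half. I refine the tray pose from the depth and check for obstacles near it.

Run:
```python
from h import *
import cv2
from rig import telemetry
t=[]
for n in("side0","scene0","w0"):
    c=np.load(f"pics/{n}.npz");d=c["depth"];v,u=np.mgrid[:384,:512];k=c["mtx"]
    P=np.stack([(u-k[0,2])/k[0,0]*d,(v-k[1,2])/k[1,1]*d,d],-1);V=c["view"];P=(P-V[:3,3])@V[:3,:3]
    f=c["frame"].astype(int);gray=(np.ptp(f,axis=-1)<25)&(f.max(-1)<150)
    m=(d>0)&gray&(abs(P[...,2]-.008)<.012)&(P[...,0]>.45)&(P[...,0]<.72)&(P[...,1]>.02)&(P[...,1]<.30)
    mm=cv2.morphologyEx(m.astype(np.uint8),cv2.MORPH_OPEN,np.ones((3,3)))
    _,L,S,_=cv2.connectedComponentsWithStats(mm);i=1+S[1:,4].argmax();q=P[L==i]
    print(n,len(q),cv2.minAreaRect((q[:,:2]*1e3).astype(np.float32)), 'z',np.median(q[:,2]).round(4))
    o=P[(d>0)&(P[...,2]>.05)&(P[...,1]>-.02)&(P[...,1]<.25)&(P[...,0]>.55)&(P[...,0]<.85)]
    if n!='w0':print('obst min x',o[:,0].min() if len(o) else None, [ (y,o[(o[:,1]>y)&(o[:,1]<y+.05)][:,0].min(initial=9).round(3)) for y in np.arange(0,.25,.05)])
```

```text
side0 3000 ((582.600830078125, 151.36312866210938), (200.58999633789062, 144.82321166992188), 87.72921752929688) z 0.0056
obst min x 0.6031077092043903 [(np.float64(0.0), np.float64(0.629)), (np.float64(0.05), np.float64(0.688)), (np.float64(0.1), np.float64(0.751)), (np.float64(0.15000000000000002), np.float64(0.81)), (np.float64(0.2), np.float64(0.792))]
scene0 2256 ((586.2322998046875, 154.1507568359375), (196.8527069091797, 156.5758056640625), 87.97975158691406) z 0.004
obst min x 0.5972889882225147 [(np.float64(0.0), np.float64(0.623)), (np.float64(0.05), np.float64(0.687)), (np.float64(0.1), np.float64(0.745)), (np.float64(0.15000000000000002), np.float64(0.809)), (np.float64(0.2), np.float64(0.788))]
w0 696 ((527.7788696289062, 181.893798828125), (138.61036682128906, 30.394643783569336), 88.58439636230469) z 0.0057
```

```bash
cat >> h.py <<'E'
TO=np.array([.582,.153,0.]);TR=Ro.from_euler('z',-.039)
E
python3 - <<'E'
from h import *
from rig import telemetry
goto(telemetry.state(),TO,TR,[0,0,.2484],0,14)
E
```

```text
tcp [0.582  0.153  0.2004] d mm [  62.1 -233.6    2. ] w [0.0255 0.4348 0.0363] |w| 0.437
 per row of 14 [  4.44 -16.68   0.14] [0.0018 0.0311 0.0026]
```

Emit:
{"name": "arm_command", "arguments": {"increments": [{"dx":4.4,"dy":-16.7,"dz":0,"ax":0.0018,"ay":0.0311,"az":0.0026},{"dx":4.4,"dy":-16.7,"dz":0,"ax":0.0018,"ay":0.0311,"az":0.0026},{"dx":4.4,"dy":-16.7,"dz":0,"ax":0.0018,"ay":0.0311,"az":0.0026},{"dx":4.4,"dy":-16.7,"dz":0,"ax":0.0018,"ay":0.0311,"az":0.0026},{"dx":4.4,"dy":-16.7,"dz":0,"ax":0.0018,"ay":0.0311,"az":0.0026},{"dx":4.4,"dy":-16.7,"dz":0,"ax":0.0018,"ay":0.0311,"az":0.0026},{"dx":4.4,"dy":-16.7,"dz":0,"ax":0.0018,"ay":0.0311,"az":0.0026},{"dx":4.4,"dy":-16.7,"dz":0,"ax":0.0018,"ay":0.0311,"az":0.0026},{"dx":4.4,"dy":-16.7,"dz":0,"ax":0.0018,"ay":0.0311,"az":0.0026},{"dx":4.4,"dy":-16.7,"dz":0,"ax":0.0018,"ay":0.0311,"az":0.0026},{"dx":4.4,"dy":-16.7,"dz":0,"ax":0.0018,"ay":0.0311,"az":0.0026},{"dx":4.4,"dy":-16.7,"dz":0,"ax":0.0018,"ay":0.0311,"az":0.0026},{"dx":4.4,"dy":-16.7,"dz":0,"ax":0.0018,"ay":0.0311,"az":0.0026},{"dx":4.4,"dy":-16.7,"dz":0,"ax":0.0018,"ay":0.0311,"az":0.0026},{"dx":0,"dy":0,"dz":0,"ax":0,"ay":0,"az":0},{"dx":0,"dy":0,"dz":0,"ax":0,"ay":0,"az":0}]}}

```text
time: 20.48
eef_pos: [0.5813, 0.1535, 0.1984]
tcp_rot: [-3.141, -0.0, 1.532]
contact_force: [-0.6, -0.3, -2.4]
finger_gap: 0.0132
grip_force: 35.0
```

Run:
```python
from h import *
from rig import telemetry,imaging
import cv2
s=telemetry.state()
goto(s,TO,TR,[0,0,.060],0,9)
for n in("scene","side","wrist"):
    c=imaging.grab_frame(n);d=c["depth"];v,u=np.mgrid[:384,:512];k=c["mtx"]
    P=np.stack([(u-k[0,2])/k[0,0]*d,(v-k[1,2])/k[1,1]*d,d],-1);V=c["view"];P=(P-V[:3,3])@V[:3,:3]
    f=c["frame"].astype(int)
    m=(d>0)&(f.min(-1)>100)&(np.ptp(f,axis=-1)<30)&(abs(P[...,2]-.2124)<.008)&(abs(P[...,0]-.58)<.075)&(abs(P[...,1]-.153)<.1)
    if m.sum()<50: print(n,m.sum());continue
    q=P[m]; A=np.c_[q[:,:2]-[.582,.153],np.ones(len(q))];print(n,len(q),'plane',np.linalg.lstsq(A,q[:,2],rcond=None)[0].round(4),q.min(0).round(3),q.max(0).round(3),cv2.minAreaRect((q[:,:2]*1e3).astype(np.float32)))
    t=(d>0)&(abs(P[...,2]-.0055)<.012)&(np.ptp(f,axis=-1)<25)&(f.max(-1)<150)&(abs(P[...,0]-.58)<.085)&(abs(P[...,1]-.153)<.11)
    print('tray',t.sum(),P[t].min(0).round(3),P[t].max(0).round(3))
```

```text
tcp [0.582 0.153 0.012] d mm [   0.7   -0.5 -186.4] w [-0.0001 -0.0002 -0.0004] |w| 0.0
 per row of 9 [  0.08  -0.05 -20.71] [-0. -0. -0.]
scene 925 plane [-0.0023  0.0122  0.2103] [0.52  0.073 0.204] [0.636 0.235 0.22 ] ((578.0571899414062, 153.3881072998047), (163.45640563964844, 112.95170593261719), 88.56869506835938)
tray 2236 [ 0.497  0.055 -0.006] [0.654 0.259 0.017]
side 1071 plane [0.0041 0.001  0.2118] [0.523 0.074 0.204] [0.639 0.235 0.22 ] ((581.003662109375, 153.52745056152344), (159.95248413085938, 112.97444915771484), 88.25917053222656)
tray 2952 [ 0.497  0.057 -0.005] [0.656 0.262 0.017]
wrist 14762 plane [-0.001   0.0033  0.2117] [0.525 0.073 0.208] [0.639 0.234 0.22 ] ((581.1209106445312, 152.46163940429688), (159.85057067871094, 110.42626953125), 87.75476837158203)
tray 1700 [ 0.497  0.172 -0.003] [0.656 0.261 0.017]
```

The plate is level and centred over the tray. Descending to about 10 mm above the floor, then gently.

Emit:
{"name": "arm_command", "arguments": {"increments": [{"dx":0,"dy":1,"dz":-20,"ax":0,"ay":0,"az":0},{"dx":0,"dy":0,"dz":-30,"ax":0,"ay":0,"az":0},{"dx":0,"dy":0,"dz":-30,"ax":0,"ay":0,"az":0},{"dx":0,"dy":0,"dz":-30,"ax":0,"ay":0,"az":0},{"dx":0,"dy":0,"dz":-25,"ax":0,"ay":0,"az":0},{"dx":0,"dy":0,"dz":-20,"ax":0,"ay":0,"az":0},{"dx":0,"dy":0,"dz":-15,"ax":0,"ay":0,"az":0},{"dx":0,"dy":0,"dz":-10,"ax":0,"ay":0,"az":0},{"dx":0,"dy":0,"dz":-5,"ax":0,"ay":0,"az":0},{"dx":0,"dy":0,"dz":-2,"ax":0,"ay":0,"az":0},{"dx":0,"dy":0,"dz":-2,"ax":0,"ay":0,"az":0},{"dx":0,"dy":0,"dz":-2,"ax":0,"ay":0,"az":0},{"dx":0,"dy":0,"dz":0,"ax":0,"ay":0,"az":0}]}}

```text
time: 22.25
eef_pos: [0.5816, 0.154, 0.0078]
tcp_rot: [-3.142, -0.0, 1.532]
contact_force: [0.3, -0.1, -2.8]
finger_gap: 0.0136
grip_force: 35.0
```

Emit:
{"name": "arm_command", "arguments": {"increments": [{"dx":0,"dy":0,"dz":-1,"ax":0,"ay":0,"az":0},{"dx":0,"dy":0,"dz":-1,"ax":0,"ay":0,"az":0},{"dx":0,"dy":0,"dz":-0.8,"ax":0,"ay":0,"az":0},{"dx":0,"dy":0,"dz":0,"ax":0,"ay":0,"az":0}]}}

```text
time: 22.75
eef_pos: [0.5815, 0.1539, 0.0049]
tcp_rot: [-3.141, -0.0, 1.532]
contact_force: [1.2, 0.4, -2.9]
finger_gap: 0.0132
grip_force: 35.0
```

Emit:
{"name": "arm_command", "arguments": {"increments": [{"dx":0,"dy":0,"dz":-0.8,"ax":0,"ay":0,"az":0},{"dx":0,"dy":0,"dz":-0.7,"ax":0,"ay":0,"az":0},{"dx":0,"dy":0,"dz":0,"ax":0,"ay":0,"az":0}]}}

```text
time: 23.12
eef_pos: [0.5815, 0.1539, 0.0034]
tcp_rot: [-3.141, -0.0, 1.532]
contact_force: [0.1, -0.5, -2.9]
finger_gap: 0.0134
grip_force: 35.0
```

Emit:
{"name": "arm_command", "arguments": {"increments": [{"dx":0,"dy":0,"dz":-0.6,"ax":0,"ay":0,"az":0},{"dx":0,"dy":0,"dz":0,"ax":0,"ay":0,"az":0}]}}

```text
time: 23.38
eef_pos: [0.5815, 0.154, 0.0028]
tcp_rot: [-3.141, -0.0, 1.532]
contact_force: [-0.3, 0.0, -3.1]
finger_gap: 0.0135
grip_force: 35.0
```

Emit:
{"name": "arm_command", "arguments": {"increments": [{"dx":0,"dy":0,"dz":-0.6,"ax":0,"ay":0,"az":0},{"dx":0,"dy":0,"dz":0,"ax":0,"ay":0,"az":0}]}}

```text
time: 23.62
eef_pos: [0.5816, 0.1539, 0.0022]
tcp_rot: [-3.141, -0.0, 1.532]
contact_force: [0.6, -0.4, -2.6]
finger_gap: 0.0133
grip_force: 35.0
```

Emit:
{"name": "arm_command", "arguments": {"increments": [{"dx":0,"dy":0,"dz":-0.5,"ax":0,"ay":0,"az":0},{"dx":0,"dy":0,"dz":-0.4,"ax":0,"ay":0,"az":0},{"dx":0,"dy":0,"dz":0,"ax":0,"ay":0,"az":0}]}}

```text
time: 24.0
eef_pos: [0.5816, 0.154, 0.0021]
tcp_rot: [3.141, 0.0, 1.532]
contact_force: [-3.5, -0.6, 5.0]
finger_gap: 0.013
grip_force: 35.0
```

Emit:
{"name": "arm_command", "arguments": {"increments": [{"dx":0,"dy":0,"dz":-0.5,"ax":0,"ay":0,"az":0},{"dx":0,"dy":0,"dz":0,"ax":0,"ay":0,"az":0}]}}

```text
time: 24.25
eef_pos: [0.5817, 0.1539, 0.002]
tcp_rot: [3.141, 0.0, 1.532]
contact_force: [-6.0, -1.8, 9.7]
finger_gap: 0.0134
grip_force: 35.0
```

Touchdown. I open a little, then rise.

Emit:
{"name": "arm_command", "arguments": {"increments": [{"dx":0,"dy":0,"dz":0.4,"ax":0,"ay":0,"az":0},{"dx":0,"dy":0,"dz":0.4,"ax":0,"ay":0,"az":0},{"dx":0,"dy":0,"dz":0,"ax":0,"ay":0,"az":0}], "force": 5}}

```text
time: 24.62
eef_pos: [0.5817, 0.154, 0.002]
tcp_rot: [3.141, -0.0, 1.532]
contact_force: [-2.4, -0.0, 5.7]
finger_gap: 0.0139
grip_force: 5.0
```

Emit:
{"name": "arm_command", "arguments": {"increments": [{"dx":0,"dy":0,"dz":0,"ax":0,"ay":0,"az":0},{"dx":0,"dy":0,"dz":0,"ax":0,"ay":0,"az":0},{"dx":0,"dy":0,"dz":0,"ax":0,"ay":0,"az":0},{"dx":0,"dy":0,"dz":0,"ax":0,"ay":0,"az":0},{"dx":0,"dy":0,"dz":5,"ax":0,"ay":0,"az":0},{"dx":0,"dy":0,"dz":10,"ax":0,"ay":0,"az":0},{"dx":0,"dy":0,"dz":25,"ax":0,"ay":0,"az":0},{"dx":0,"dy":0,"dz":35,"ax":0,"ay":0,"az":0},{"dx":0,"dy":0,"dz":40,"ax":0,"ay":0,"az":0},{"dx":0,"dy":0,"dz":40,"ax":0,"ay":0,"az":0},{"dx":-40,"dy":0,"dz":40,"ax":0,"ay":0,"az":0},{"dx":-50,"dy":0,"dz":20,"ax":0,"ay":0,"az":0},{"dx":-50,"dy":0,"dz":0,"ax":0,"ay":0,"az":0},{"dx":-40,"dy":-20,"dz":0,"ax":0,"ay":0,"az":0},{"dx":0,"dy":-40,"dz":0,"ax":0,"ay":0,"az":0},{"dx":0,"dy":0,"dz":0,"ax":0,"ay":0,"az":0},{"dx":0,"dy":0,"dz":0,"ax":0,"ay":0,"az":0}], "jaw": 0.5}}

```text
time: 26.75
eef_pos: [0.4017, 0.0942, 0.2171]
tcp_rot: [3.141, -0.0, 1.532]
contact_force: [-0.2, -0.6, 1.7]
finger_gap: 0.0436
grip_force: 0.0
```

Run:
```python
from h import *
from rig import imaging
import cv2
c=imaging.grab_frame("scene");b=imaging.grab_frame("side")
A=cv2.resize(b["frame"][140:320,130:330,::-1],(400,360),interpolation=cv2.INTER_CUBIC)
B=cv2.resize(c["frame"][140:320,130:330,::-1],(400,360),interpolation=cv2.INTER_CUBIC)
cv2.imwrite("pics/end.png",np.hstack([A,B]))
v,u=np.mgrid[:384,:512]
for c in(c,b):
    d=c["depth"];k=c["mtx"];P=np.stack([(u-k[0,2])/k[0,0]*d,(v-k[1,2])/k[1,1]*d,d],-1);V=c["view"];P=(P-V[:3,3])@V[:3,:3];f=c["frame"].astype(int)
    m=(d>0)&(f.min(-1)>110)&(np.ptp(f,axis=-1)<30)&(abs(P[...,2]-.014)<.008)&(abs(P[...,0]-.58)<.075)&(abs(P[...,1]-.153)<.1)
    q=P[m];A=np.c_[q[:,:2]-[.582,.153],np.ones(len(q))]
    print(len(q),np.linalg.lstsq(A,q[:,2],rcond=None)[0].round(4),cv2.minAreaRect((q[:,:2]*1e3).astype(np.float32)))
```

```text
1148 [-0.0045  0.003   0.0139] ((581.6107177734375, 153.84161376953125), (194.2398681640625, 142.78871154785156), 88.55248260498047)
1434 [-0.0026 -0.0015  0.015 ] ((583.5668334960938, 152.40023803710938), (192.4557647705078, 143.94232177734375), 89.36558532714844)
```

View pics/end.png

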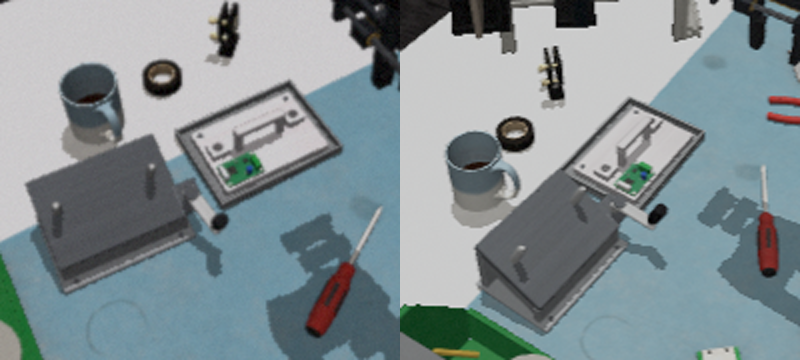

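The plate lies flat inside the tray (left half about (260,145)), its top at 14 mm as it should be. The keeper is swung aside with its knob at (220,220), the pins are bare, and the bystanders are where they were. I hand the job in.

```bash
python3 -c "
from rig import robot
print(robot.job_done())"
```

```text
the job is handed in; nothing more can be done
None
```

I swung the keeper aside to about 1.82 rad, drew the plate straight off its pins with almost no side load, and set it down flat in the tray; the job is handed in at about 27 s.

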